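# Restock the decorating crew's kit tray

## Task

Get the kit tray ready for the decorating crew: stand the full, lidded paint jar in the round cup, lay the full roll of masking tape flat over the spindle, and lay the cutter in the long trough and the sanding block, cork side up, in its bay. Set each one down, do not drop it. Leave the empty jar and the bare cardboard core where they stand; they are used up.

Things in the scene. Friction and masses are not known exactly. Their poses are not given: they have to be found in the camera images.
- paint_jar: Full jar of paint: white plastic jar with a blue band and its blue screw lid on; 52 mm across, 58 mm high including the lid (lid from 43 mm up). Origin at the centre of its underside, z up. 100 to 180 g.
- tape_roll: Full roll of cream masking tape lying flat: 62 mm outside, 25 mm high, hole 38 mm through its brown cardboard core. Origin at the centre of its underside, z along the hole.
- cutter: Closed snap-blade cutter lying flat: orange handle 22 mm wide (y) and 14 mm thick (z), steel nose at +x, 130 mm long (x) in all; a black thumb slider stands 3.5 mm above the handle from 2 to 22 mm on the +x side of the middle. Origin at mid-length on its underside.
- sanding_block: Cork sanding block: sole with brown abrasive 90 (x) x 54 (y) x 10 mm, above it the cork grip 84 (x) x 44 (y) mm up to 35 mm height. Origin at the centre of its underside, z up.
- empty_jar: Look-alike, used up: the same white jar with blue band but no lid, open and hollow with some dried blue paint on its floor; 52 mm across, 42 mm high. Origin at the centre of its underside. Stays where it is.
- bare_core: Look-alike, used up: bare brown cardboard core of a tape roll, standing flat; 44 mm outside, 38 mm hole, 25 mm high. Origin at the centre of its underside. Stays where it is.
- jar_cup: One of four pale, dark-walled holders 90 mm apart, in any order, in a fixed grey tray (x 170, y 396, rim 20 mm high). Origin: centre of its plate's underside, 5 mm above the table; plate 158 (x) x 86 (y) x 4 mm, its top 9 mm above the table. At its centre a round cup for a jar: 70 mm inside, 76 mm outside, rim 26 mm above the origin.
- tape_spindle: One of four pale, dark-walled holders 90 mm apart, in any order, in a fixed grey tray (x 170, y 396, rim 20 mm high). Origin: centre of its plate's underside, 5 mm above the table; plate 158 (x) x 86 (y) x 4 mm, its top 9 mm above the table. At its centre an upright steel spindle for a tape roll: 18 mm thick, round-topped, 43 mm high above the origin.
- cutter_trough: One of four pale, dark-walled holders 90 mm apart, in any order, in a fixed grey tray (x 170, y 396, rim 20 mm high). Origin: centre of its plate's underside, 5 mm above the table; plate 158 (x) x 86 (y) x 4 mm, its top 9 mm above the table. Centred on it a long trough for a cutter: 148 (x) x 42 (y) mm inside, 3 mm walls up to 16 mm above the origin, 56 mm finger gap mid-way in both long walls.
- block_bay: One of four pale, dark-walled holders 90 mm apart, in any order, in a fixed grey tray (x 170, y 396, rim 20 mm high). Origin: centre of its plate's underside, 5 mm above the table; plate 158 (x) x 86 (y) x 4 mm, its top 9 mm above the table. Centred on it a wider bay for the block: 108 (x) x 72 (y) mm inside, 3 mm walls up to 14 mm above the origin, 56 mm finger gap mid-way in both long walls.
Not all that is in view belongs to the job. Leave any blue or turquoise look-alike of the tape_roll alone.

How it is judged:
By the outcome, as a careful person would: the job done as asked, in the order asked, and still so for the second after the job is handed in, with the robot touching nothing.
It also fails if it takes over 109 s, if anything falls off the work surface, if the arm or the gripper's body presses on something with over 40 N, if the wrist force passes 120 N, or if a joint passes its speed limit or range.

## Robot

A 6-joint arm with a two-finger parallel gripper is mounted at the origin on the work surface. World frame = base frame: x ahead of the robot, y to its left, z up, the work surface at z = 0. Lengths are in m, angles in degrees, forces in N, time in s.
With the tool pointing down it reaches from about 0.275 to 0.825 m from the base axis. Payload 4.9 kg.
Tool frame: the origin (TCP) lies midway between the tips of the shut fingers; the grasp point (between the pads) lies 19 mm behind it; z points along the fingers, y is the line along which they close (so a half turn about z gives the same grasp; the last joint's range is limited). The gripper opens to 85 mm and grips with 20 to 120 N. Pads are 22 mm wide; open, the fingers measure 114 mm over their backs; the gripper's body (76 mm by 85 mm) begins 54 mm behind the grasp point. The pads swing forward as they close: fully open they stand 13 mm farther back than shut.
Start: joints at [-75.527, 18.69, -11.035, 60.275, 0, 82.311], TCP at [0.207, -0.509, 0.231] pointing down, gripper open.
Joint ranges: [-152.03, 152.03], [-55.5, 102.48], [-74.3, 77.21], [-110.64, 120.58], [-84.22, 78.4], [-180, 180]. Speed limits (degrees/s): [147.25, 147.25, 180, 180, 180, 180].

## Interface

Orientations are given as a 3x3 rotation matrix whose columns are the frame's x, y, z axes.
In Python, from bench import env gives the robot as it stands.
- The arm moves only by the shell command python3 -m crank 'ROWS' [OPENING] [FORCE]. ROWS is JSON, one flat list of numbers, 6 for each row, row after row: the shift along the tool's x, y, z in units of 3 cm (1.0 is 3 cm), then the turn, a rotation vector about the tool's x, y, z in units of 0.15 rad (1.0 is 0.15 rad). A call has 1 to 5 rows; each row shifts and turns the commanded pose from where the row before left it, along the tool's axes as they then stand; what a row does not reach is not made up. A row lasts 1/8 s, in which the tool goes at most 62.5 mm and 10.7 degrees, less where a joint would pass 70% of its speed; a pose out of reach is approached as far as the arm can. A call with a number of a shift or a turn outside -1 to 1 is refused whole. A call with a gripper value outside its range is refused whole. OPENING is the gripper command: -1 is shut, 1 is fully open, values between are in proportion, set as the call begins (- or left out, the last holds). The fingers move at their own pace and stop on an object; FORCE is the grip in N (left out, the last holds). Time passes only in rows, so rows that do not move let the fingers close. It gives the time, the measured TCP pose, the force, the opening and the grip force at its end, in the units of the state.
- env.sense(): the state, without advancing time (a new reading comes with each control period).
- env.grab_frame(name): name is "side" or "top"; returns a dict with "frame" (420x560x3 uint8, red, green, blue), "intrinsics" (3x3 intrinsics, pixels), "k1" (the pictures are not rectified: a ray, as slopes to the right and down, at radius r is drawn at 1 + k1 r^2 times it, then the intrinsics apply), "world_from_camera" (4x4, takes a point from camera to world coordinates). Camera axes: x right, y down, z forward; pixel columns grow to the right and rows downward; lengths in m; the calibration is good to about 2 mm. A picture is of the moment at which its call begins. There is no depth.
- env.sign_off(): hands the job in; it is judged then, once.
Trained networks look in a picture, given as the dict that the camera call returned (one of the last four; its "shot" number tells which), for a name from the list of things; names that differ only in an ending like _2 or _b are one class to them, and where a whole thing is asked for, a point or a joint stands for the part that bears it (a point fixed in the world has none). Each returns a list of dicts, best first, with "conf" (0 to 1); they miss things now and then, are a little off and sometimes report something else, mostly with a low value. They report only what shows in the picture. A call takes as long as a camera call. They do not tell look-alikes from the thing itself.
- env.find_in(picture, query): "at" ([row, column] in pixels, amid what is visible of it).
- env.masks_of(picture, query): "region" (420x560 bool, what is visible of it) and "at" ([row, column] in pixels, amid what is visible of it).
- env.mark_of(picture, query): "at" ([row, column] in pixels: a listed point, or the origin of a listed thing).
The state is a dict: "t": time; "qpos": joint angles; "qvel": joint speeds; "tau": joint torques, N m; "position": TCP position; "tcp_rot": TCP orientation; "ft_force": force on the tool from outside, world axes, zero at the start; "wrist_torque": the same for the moment, N m; "opening": finger opening in m; "grip_force": force on a finger pad.
Only numpy, scipy, OpenCV 4.12 (cv2) and the standard library are available. Lean on these libraries where they do the work, as an engineer would, in place of code of your own. Each camera call takes 0.05 s, during which the arm holds its last target. There are 200 camera calls.

## Working session

There is one attempt and no reset: what is moved stays moved. The work goes in short steps, Python scripts to look and compute and a shell command to move; the robot and the scene stay as the last step left them, time stands still between calls to the robot, and variables do not carry over. Pictures are saved under pics/ and viewed, at most 14 in all, crops included, and the job is handed in when it is done.

```bash
ls; mkdir -p pics
cat > h.py <<'E'
import numpy as np, cv2
from bench import env
def ray(p,rc):
    K=np.array(p["intrinsics"]);T=np.array(p["world_from_camera"])
    u=np.array([(rc[1]-K[0,2])/K[0,0],(rc[0]-K[1,2])/K[1,1]]);s=u.copy()
    for _ in range(20): s=u/(1+p["k1"]*(s@s))
    return T[:3,3],T[:3,:3]@np.array([s[0],s[1],1])
def at_z(p,rc,z):
    o,d=ray(p,rc);return o+d*(z-o[2])/d[2]
def proj(p,X):
    K=np.array(p["intrinsics"]);T=np.array(p["world_from_camera"])
    c=T[:3,:3].T@(np.array(X)-T[:3,3]);s=c[:2]/c[2];s=s*(1+p["k1"]*(s@s))
    return K[1,1]*s[1]+K[1,2],K[0,0]*s[0]+K[0,2]
def save(p,n,crop=None,f=1):
    im=p["frame"][:,:,::-1]
    if crop: r0,r1,c0,c1=crop; im=im[r0:r1,c0:c1]
    cv2.imwrite("pics/"+n,cv2.resize(im,None,fx=f,fy=f,interpolation=cv2.INTER_CUBIC))
E
python3 - <<'E'
from h import *
np.set_printoptions(precision=3,suppress=True)
Z=dict(paint_jar=0.03,tape_roll=.0,cutter=.0,sanding_block=.0,empty_jar=0,bare_core=0,jar_cup=.005,tape_spindle=.005,cutter_trough=.005,block_bay=.005)
for c in ("top","side"):
    p=env.grab_frame(c);save(p,c+"0.png",None,1.4)
    print(c,np.array(p["world_from_camera"])[:3,3])
    for n in Z:
        for d in env.mark_of(p,n)[:4]:
            print(n,round(d["conf"],2),np.array(d["at"]).round(),at_z(p,d["at"],0 if n=="paint_jar" else Z[n])[:2])
s=env.sense();print(s)
E
```

```text
pics
top [ 0.328 -0.013  1.081]
paint_jar 0.64 [186. 131.] [0.564 0.391]
paint_jar 0.25 [153. 291.] [ 0.647 -0.043]
tape_roll 0.81 [182. 174.] [0.57  0.276]
tape_roll 0.8 [228. 182.] [0.446 0.252]
tape_roll 0.8 [238. 136.] [0.422 0.374]
tape_roll 0.73 [273. 166.] [0.329 0.291]
cutter 0.7 [226. 309.] [ 0.445 -0.086]
sanding_block 0.76 [228. 241.] [0.443 0.096]
empty_jar 0.91 [181. 424.] [ 0.56  -0.398]
bare_core 0.4 [227. 376.] [ 0.439 -0.262]
jar_cup 0.95 [147. 225.] [0.665 0.137]
tape_spindle 0.77 [152. 324.] [ 0.645 -0.13 ]
cutter_trough 0.98 [150. 292.] [ 0.652 -0.045]
cutter_trough 0.59 [231. 178.] [0.438 0.261]
block_bay 0.77 [150. 258.] [0.656 0.047]
side [-0.056  0.647  0.623]
paint_jar 0.73 [299. 106.] [0.573 0.387]
tape_roll 0.78 [333. 163.] [0.427 0.366]
tape_roll 0.78 [270. 156.] [0.573 0.271]
tape_roll 0.69 [298. 201.] [0.442 0.262]
tape_roll 0.64 [332. 235.] [0.333 0.278]
cutter 0.87 [220. 309.] [ 0.446 -0.091]
sanding_block 0.84 [254. 262.] [0.443 0.084]
empty_jar 0.51 [163. 340.] [ 0.556 -0.395]
bare_core 0.7 [196. 350.] [ 0.431 -0.253]
bare_core 0.41 [220. 178.] [0.679 0.125]
bare_core 0.19 [213. 210.] [0.644 0.054]
jar_cup 0.58 [221. 178.] [0.669 0.132]
jar_cup 0.46 [253. 259.] [0.447 0.091]
tape_spindle 0.85 [184. 262.] [ 0.638 -0.133]
cutter_trough 0.68 [196. 237.] [ 0.645 -0.044]
block_bay 0.94 [213. 211.] [0.637 0.058]
{'t': 1.1, 'qpos': array([-75.527,  18.691, -11.038,  60.276,  -0.001,  82.312]), 'qvel': array([-0.043,  0.017,  0.072, -0.025, -0.02 , -0.039]), 'tau': array([ -0.   , -44.334,  26.276,   0.001,   0.   ,  -0.   ]), 'position': array([ 0.207, -0.509,  0.231]), 'tcp_rot': array([[ 0.926,  0.377, -0.   ],
       [ 0.377, -0.926,  0.   ],
       [-0.   , -0.   , -1.   ]]), 'ft_force': array([0.074, 0.114, 0.766]), 'wrist_torque': array([-0.022,  0.015,  0.032]), 'grip_force': 0.0, 'opening': 0.08516940966924369}
```

View pics/top0.png

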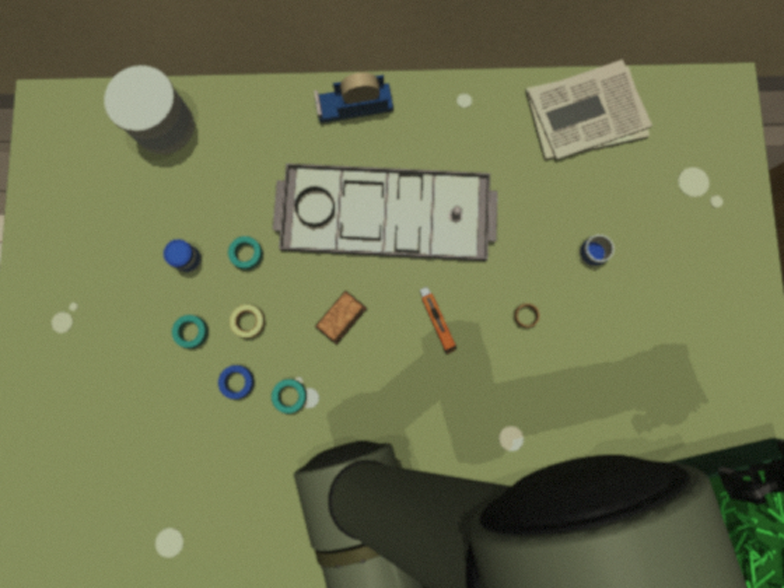

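View pics/side0.png

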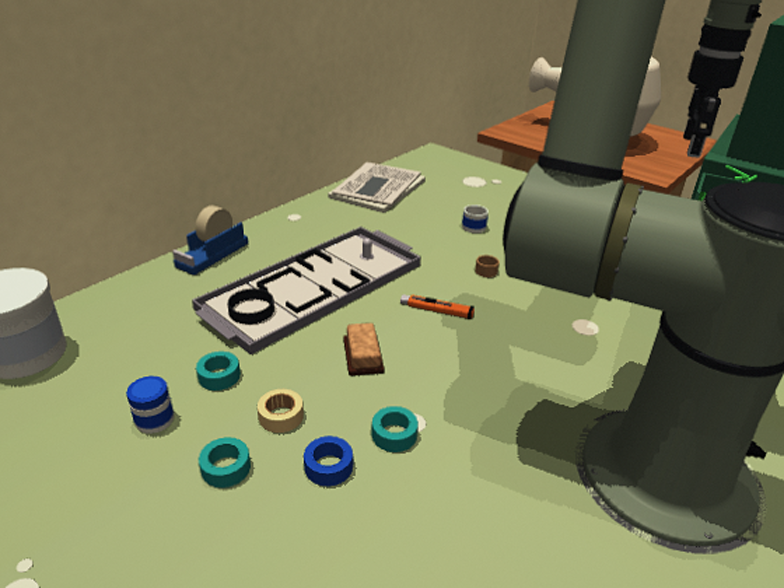

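Candidates, in top-camera pixels (row, col):
- **Jar:** blue-lidded jar (181,129); the open jar (178,426) has no lid.
- **Tape:** cream roll (230,176). Look-alikes are teal (181,174), (237,135) and (283,206), blue (273,168), the bare core (226,376) and the dispenser reel (62,257).
- **Cutter and block:** cutter (229,312), block (226,243).
- **Tray from +y to -y:** cup, bay, trough, spindle.

I choose the lidded jar first and the cream roll second. Next I fit precise poses by silhouette and take the check crop.

```bash
cat > fit.py <<'E'
from h import *
from scipy.optimize import minimize
def cyl(r,z0,z1): 
    a=np.linspace(0,2*np.pi,40); return np.array([[r*np.cos(t),r*np.sin(t),z] for t in a for z in(z0,z1)])
def box(x0,x1,y0,y1,z0,z1): return np.array([[x,y,z] for x in(x0,x1) for y in(y0,y1) for z in(z0,z1)])
S=2
def hullmask(pts):
    m=np.zeros((420*S,560*S),np.uint8)
    cv2.fillConvexPoly(m,cv2.convexHull(np.round(np.array(pts)*S).astype(np.int32)),1);return m.astype(bool)
def pose(M,v): 
    c,s=np.cos(v[2]),np.sin(v[2]); return M@np.array([[c,s,0],[-s,c,0],[0,0,1]])+[v[0],v[1],0]
def silh(p,M,v): return hullmask([proj(p,X)[::-1] for X in pose(M,v)])
def target(reg):
    n,l,st,_=cv2.connectedComponentsWithStats(reg.astype(np.uint8)); k=1+st[1:,4].argmax()
    ys,xs=np.nonzero(l==k); return hullmask(np.c_[xs,ys]+.25)
def fit(items,v0,yaw=True):  # items: (pic,model,targetmask)
    sc=np.array([.004,.004,.08])[:3 if yaw else 2]
    def f(d):
        v=np.array(v0,float); v[:len(sc)]+=d*sc
        return sum(1-(A&t).sum()/(A|t).sum() for p,M,t in items for A in [silh(p,M,v)])/len(items)
    D=len(sc); sx=np.vstack([np.zeros(D),np.eye(D)*2.])
    r=minimize(f,np.zeros(D),method="Nelder-Mead",options=dict(initial_simplex=sx,maxiter=120,xatol=.02,fatol=1e-4))
    v=np.array(v0,float); v[:D]+=r.x*sc; return v,1-r.fun
MOD=dict(paint_jar=cyl(.026,0,.058),tape_roll=cyl(.031,0,.025),
 cutter=box(-.065,.065,-.011,.011,0,.014),
 sanding_block=np.vstack([box(-.045,.045,-.027,.027,0,.01),box(-.042,.042,-.022,.022,.01,.035)]))
def region(p,n,X):
    r,c=proj(p,X); ds=[d for d in env.masks_of(p,n) if np.hypot(d["at"][0]-r,d["at"][1]-c)<14]
    return target(ds[0]["region"]) if ds else None
E
python3 - <<'E'
from fit import *
np.set_printoptions(precision=4,suppress=True)
P={c:env.grab_frame(c) for c in("top","side")}
G=dict(paint_jar=(.568,.389,0),tape_roll=(.444,.257,0),cutter=(.446,-.088,.4),sanding_block=(.443,.09,-.7))
for n,g in G.items():
    its=[(c,P[c],MOD[n],region(P[c],n,(g[0],g[1],.02))) for c in P]
    for sub in ("top","side","ts"):
        ii=[i[1:] for i in its if i[3] is not None and i[0][0] in sub]
        if ii:
            v,q=fit(ii,g,n in("cutter","sanding_block")); print(n,sub,v[:2],np.degrees(v[2]).round(1),round(q,3))
its=[]
for k,(n,g) in enumerate(dict(jar_cup=(.667,.135),block_bay=(.655,.052),cutter_trough=(.648,-.045),tape_spindle=(.642,-.131)).items()):
    y=.135-.09*k; M=box(-.079,.079,y-.043,y+.043,.005,.009)
    if k==0: M=np.vstack([M,cyl(.038,.009,.031)+[0,y,0]])
    for c in P:
        t=region(P[c],n,(*g,.009))
        if t is not None: its.append((c,P[c],M,t))
        else: print("none",n,c)
for sub in ("top","side","ts"):
    v,q=fit([i[1:] for i in its if i[0][0] in sub],(.654,.0,-.07)); print("tray",sub,v[:2],np.degrees(v[2]).round(1),round(q,3))
for y in(.135,.045,-.045,-.135): print(pose(np.array([[0,y,0]]),v)[0,:2])
p=P["side"];f=p["frame"][:,:,::-1]
cr=[f[250:330,60:180],f[255:335,140:260]]
cv2.imwrite("pics/crop.png",cv2.resize(np.hstack(cr),None,fx=3,fy=3,interpolation=cv2.INTER_CUBIC))
E
```

```text
paint_jar top [0.5646 0.3845] 0.0 0.857
paint_jar side [0.5666 0.3826] 0.0 0.955
paint_jar ts [0.5655 0.3827] 0.0 0.899
tape_roll top [0.441  0.2645] 0.0 0.95
tape_roll side [0.4435 0.2625] 0.0 0.933
tape_roll ts [0.4413 0.264 ] 0.0 0.933
cutter top [ 0.4394 -0.0911] 22.7 0.889
cutter side [ 0.4377 -0.0972] 19.0 0.803
cutter ts [ 0.4374 -0.0918] 21.1 0.796
sanding_block top [0.4469 0.0897] -41.0 0.942
sanding_block side [0.448  0.0892] -41.1 0.944
sanding_block ts [0.4476 0.0892] -40.2 0.941
tray top [0.65   0.0027] -4.3 0.967
tray side [ 0.6641 -0.0007] -4.3 0.875
tray ts [0.6512 0.0023] -4.2 0.895
[0.661  0.1369]
[0.6545 0.0471]
[ 0.6479 -0.0426]
[ 0.6413 -0.1324]
```

View pics/crop.png

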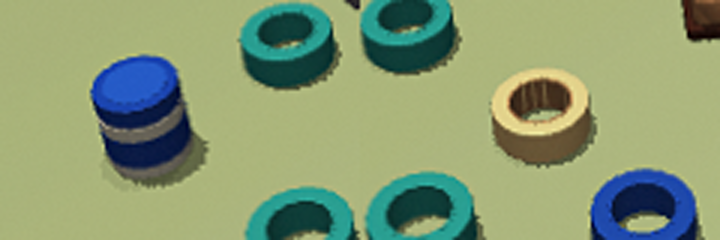

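The crop shows the lidded blue-band jar on the left (about side px 290,106) and the cream roll on the right (about 293,195), so both choices hold. Next I turn to tray alignment and carry on over the jar.

```bash
cat > go.py <<'E'
import sys,numpy as np
from bench import env
# usage: go.py x y z psi -> totals in tool units (turn first, then shift)
x,y,z,psi=map(float,sys.argv[1:5]); s=env.sense(); R=np.array(s["tcp_rot"]); p=np.array(s["position"])
cur=np.degrees(np.arctan2(R[1,0],R[0,0])); d=(psi-cur+180)%360-180
a=np.radians(psi); T=np.array([[np.cos(a),np.sin(a),0],[np.sin(a),-np.cos(a),0],[0,0,-1]])
print("t",round(s["t"],2),"pos",p.round(4),"psi",round(cur,2),"tilt",R[2].round(3),"q",np.round(s["qpos"],0),"F",np.round(s["ft_force"],1),"open",round(s["opening"],4),"grip",s["grip_force"])
print("turn z",round(-np.radians(d)/.15,2),"then shift",(T.T@(np.array([x,y,z])-p)/.03).round(3))
E
c="python3 -m crank"
$c '[0,0,0,0,0,-0.924,0,0,0,0,0,-0.924,0,0,0,0,0,-0.924,0,0,0,0,0,-0.924]' 1 40
$c '[0,0,0,0,0,-0.924,0,0,0,0,0,-0.924,0,0,0,0,0,-0.924,0,0,0,0,0,-0.924,0,0,0,0,0,0]'
python3 go.py .5657 .3835 .15 85.7
```

```text
t: 2.5
position: [0.2075, -0.5094, 0.2313]
tcp_rot: [[0.585, 0.811, 0.0], [0.811, -0.585, 0.0], [0.0, -0.0, -1.0]]
ft_force: [-0.1, 0.0, -0.1]
opening: 0.0855
grip_force: 0.0
t: 3.12
position: [0.2075, -0.5094, 0.2313]
tcp_rot: [[0.077, 0.997, 0.0], [0.997, -0.077, 0.0], [0.0, 0.0, -1.0]]
ft_force: [-0.2, -0.2, -1.1]
opening: 0.0856
grip_force: 0.0
t 3.12 pos [ 0.2075 -0.5094  0.2313] psi 85.6 tilt [ 0.  0. -1.] q [-76.  19. -11.  60.   0.  19.] F [-0.2 -0.2 -1.1] open 0.0856 grip 0.0
turn z -0.01 then shift [30.574  9.675  2.709]
```

```bash
c="python3 -m crank"
$c '[0.986,0.312,0,0,0,0,0.986,0.312,0,0,0,0,0.986,0.312,0,0,0,0,0.986,0.312,0,0,0,0,0.986,0.312,0,0,0,0]' >/dev/null
$c '[0.986,0.312,0,0,0,0,0.986,0.312,0,0,0,0,0.986,0.312,0,0,0,0,0.986,0.312,0,0,0,0,0.986,0.312,0,0,0,0]' >/dev/null
$c '[0.986,0.312,0,0,0,0,0.986,0.312,0,0,0,0,0.986,0.312,0,0,0,0,0.986,0.312,0,0,0,0,0.986,0.312,0,0,0,0]' >/dev/null
$c '[0.986,0.312,0,0,0,0,0.986,0.312,0,0,0,0,0.986,0.312,0,0,0,0,0.986,0.312,0,0,0,0,0.986,0.312,0,0,0,0]' >/dev/null
$c '[0.986,0.312,0.3,0,0,0,0.986,0.312,0.3,0,0,0,0.986,0.312,0.3,0,0,0,0.986,0.312,0.3,0,0,0,0.986,0.312,0.3,0,0,0]' >/dev/null
$c '[0.986,0.312,0.3,0,0,0,0.986,0.312,0.3,0,0,0,0.986,0.312,0.3,0,0,0,0.986,0.312,0.3,0,0,0,0.986,0.312,0,0,0,0]' >/dev/null
$c '[0.986,0.312,0,0,0,0,0,0,0,0,0,0,0,0,0,0,0,0]' >/dev/null
python3 go.py .5657 .3835 .026 85.7
```

```text
t 7.25 pos [0.5653 0.3828 0.1499] psi 85.62 tilt [-0.001 -0.001 -1.   ] q [ 28.  36.   5.  59.  -0. 122.] F [ 0.1 -0.  -0.1] open 0.0851 grip 0.0
turn z -0.01 then shift [0.026 0.012 4.129]
```

```bash
c="python3 -m crank"
$c '[0.026,0.012,0.9,0,0,0,0,0,0.9,0,0,0,0,0,0.9,0,0,0,0,0,0.9,0,0,0,0,0,0.53,0,0,0]' 1 40
$c '[0,0,0,0,0,0,0,0,0,0,0,0,0,0,0,0,0,0,0,0,0,0,0,0,0,0,0,0,0,0]' -1 40 
$c '[0,0,0,0,0,0,0,0,0,0,0,0,0,0,0,0,0,0]'
python3 go.py .6601 .137 .026 85.7
```

```text
t: 7.88
position: [0.5653, 0.3826, 0.0252]
tcp_rot: [[0.077, 0.997, -0.002], [0.997, -0.077, -0.001], [-0.001, -0.002, -1.0]]
ft_force: [0.4, 0.4, -0.2]
opening: 0.0858
grip_force: 0.0
t: 8.5
position: [0.5672, 0.3844, 0.0278]
tcp_rot: [[0.075, 0.997, 0.002], [0.997, -0.075, 0.001], [0.001, 0.002, -1.0]]
ft_force: [-1.0, -0.5, 5.9]
opening: 0.0509
grip_force: 42.6
t: 8.88
position: [0.5672, 0.3844, 0.0278]
tcp_rot: [[0.075, 0.997, 0.002], [0.997, -0.075, 0.001], [0.001, 0.002, -1.0]]
ft_force: [-0.4, -1.0, 6.2]
opening: 0.0508
grip_force: 42.6
t 8.88 pos [0.5672 0.3844 0.0278] psi 85.69 tilt [ 0.001  0.002 -1.   ] q [ 28.  43.  -2.  45.  -0. 122.] F [-0.4 -1.   6.2] open 0.0508 grip 42.60336399078369
turn z -0.0 then shift [-7.992  3.708  0.062]
```

```bash
c="python3 -m crank"
$c '[0,0,-0.5,0,0,0,0,0,-0.8,0,0,0,0,0,-0.8,0,0,0,0,0,-0.7,0,0,0]' >/dev/null
$c '[-0.8,0.371,0,0,0,0,-0.8,0.371,0,0,0,0,-0.8,0.371,0,0,0,0,-0.8,0.371,0,0,0,0,-0.8,0.371,0,0,0,0]'
$c '[-0.8,0.371,0,0,0,0,-0.8,0.371,0,0,0,0,-0.8,0.371,0,0,0,0,-0.8,0.371,0,0,0,0,-0.8,0.371,0,0,0,0]' >/dev/null
$c '[0,0,0,0,0,0,0,0,0,0,0,0]' >/dev/null
python3 go.py .6601 .137 .0375 85.7
python3 -c "
from h import *
p=env.grab_frame('side');save(p,'jar1.png',(120,320,80,320),3)"
```

```text
t: 10.0
position: [0.6125, 0.2593, 0.1107]
tcp_rot: [[0.075, 0.997, -0.001], [0.997, -0.075, -0.0], [-0.0, -0.001, -1.0]]
ft_force: [-1.0, -0.3, -1.2]
opening: 0.0513
grip_force: 42.1
t 10.88 pos [0.6586 0.1368 0.1105] psi 85.7 tilt [ 0.    -0.001 -1.   ] q [  5.  37.   0.  53.   0. 100.] F [-0.7 -0.2 -1.5] open 0.0509 grip 42.09222838282585
turn z 0.0 then shift [0.012 0.048 2.432]
```

View pics/jar1.png

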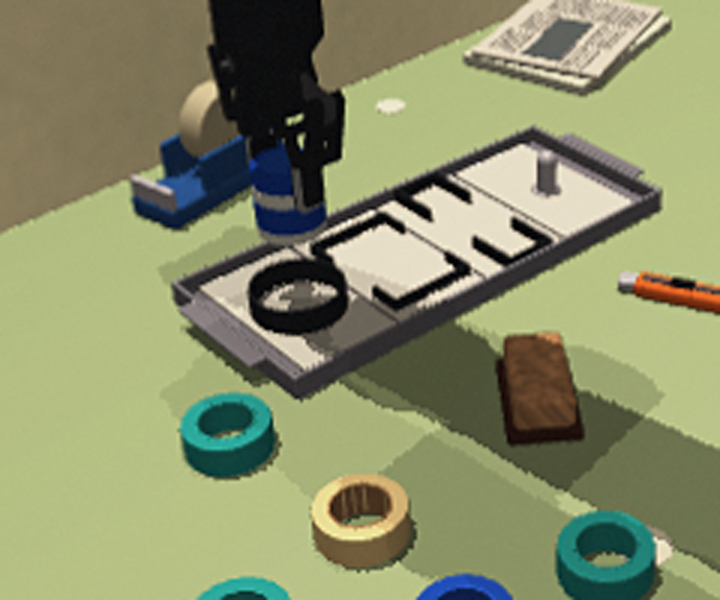

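The jar is held upright, above and slightly behind the cup as seen here (cup around side px 219,179). I lower it gently.

```bash
c="python3 -m crank"
$c '[0,0.1,0.5,0,0,0,0,0,0.6,0,0,0,0,0,0.6,0,0,0,0,0,0.4,0,0,0,0,0,0.2,0,0,0]'
$c '[0,0,0.1,0,0,0,0,0,0.05,0,0,0,0,0,0,0,0,0]'
python3 go.py .661 .1365 .0365 85.7
```

```text
t: 11.55
position: [0.6613, 0.136, 0.0399]
tcp_rot: [[0.075, 0.997, -0.002], [0.997, -0.075, -0.0], [-0.0, -0.002, -1.0]]
ft_force: [-0.6, 1.3, -1.7]
opening: 0.0509
grip_force: 42.1
t: 11.92
position: [0.6624, 0.1361, 0.0373]
tcp_rot: [[0.075, 0.997, 0.001], [0.997, -0.075, 0.0], [0.0, 0.001, -1.0]]
ft_force: [-1.0, -0.9, -1.1]
opening: 0.0507
grip_force: 42.1
t 11.93 pos [0.6624 0.1361 0.0373] psi 85.69 tilt [ 0.     0.001 -1.   ] q [  5.  41.  -3.  45.   0. 100.] F [-1.  -0.9 -1.1] open 0.0507 grip 42.092117965221405
turn z -0.0 then shift [ 0.011 -0.049  0.028]
```

```bash
c="python3 -m crank"
$c '[0,0,0.03,0,0,0,0,0,0.0,0,0,0]'
$c '[0,0,0.03,0,0,0,0,0,0.0,0,0,0]'
```

```text
t: 12.18
position: [0.6625, 0.136, 0.0368]
tcp_rot: [[0.075, 0.997, 0.001], [0.997, -0.075, 0.0], [0.0, 0.001, -1.0]]
ft_force: [-1.3, -0.8, 2.6]
opening: 0.0508
grip_force: 42.5
t: 12.42
position: [0.6626, 0.1361, 0.0368]
tcp_rot: [[0.075, 0.997, 0.001], [0.997, -0.075, -0.0], [0.0, 0.001, -1.0]]
ft_force: [-2.7, -0.6, 8.4]
opening: 0.0506
grip_force: 43.2
```

```bash
c="python3 -m crank"
$c '[0,0,0,0,0,0,0,0,0,0,0,0,0,0,0,0,0,0]' 0.6
$c '[0,0,-0.3,0,0,0,0,0,-0.6,0,0,0,0,0,-0.9,0,0,0,0,0,-0.9,0,0,0,0,0,-0.9,0,0,0]' >/dev/null
$c '[0,0,0,0,0,0]' 1
python3 go.py .442 .2635 .10 85.7
python3 -c "
from h import *
p=env.grab_frame('side');a=p['frame'][150:270,120:280]
q=env.grab_frame('top');b=q['frame'][90:210,180:340]
cv2.imwrite('pics/jar2.png',cv2.resize(np.hstack([a,b])[:,:,::-1],None,fx=2.5,fy=2.5))"
```

```text
t: 12.8
position: [0.662, 0.1361, 0.0348]
tcp_rot: [[0.075, 0.997, -0.0], [0.997, -0.075, 0.0], [0.0, -0.0, -1.0]]
ft_force: [-0.4, 0.3, 0.0]
opening: 0.0682
grip_force: 0.0
t: 13.55
position: [0.6644, 0.1363, 0.1473]
tcp_rot: [[0.075, 0.997, 0.007], [0.997, -0.075, 0.001], [0.001, 0.007, -1.0]]
ft_force: [-0.5, 0.4, -0.5]
opening: 0.0837
grip_force: 0.0
t 13.55 pos [0.6644 0.1363 0.1473] psi 85.7 tilt [ 0.001  0.007 -1.   ] q [  5.  35.   3.  57.   0. 100.] F [-0.5  0.4 -0.5] open 0.0837 grip 0.0
turn z -0.0 then shift [ 3.672 -7.711  1.576]
```

View pics/jar2.png

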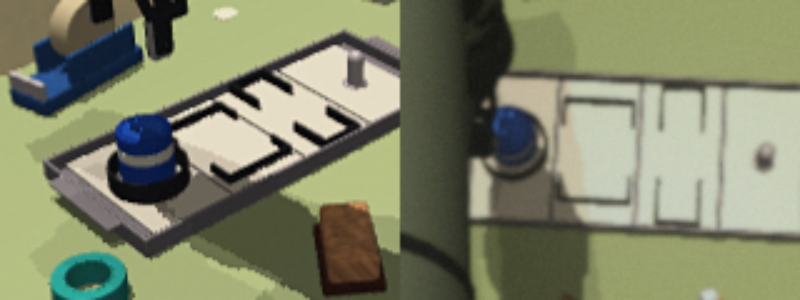

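The jar stands in the cup (side px ~ (210,178)). Next, the cream roll.

```bash
c="python3 -m crank"
$c '[0.459,-0.964,0.1,0,0,0,0.459,-0.964,0.1,0,0,0,0.459,-0.964,0.1,0,0,0,0.459,-0.964,0.1,0,0,0]' >/dev/null
$c '[0.459,-0.964,0.3,0,0,0,0.459,-0.964,0.3,0,0,0,0.459,-0.964,0.3,0,0,0,0.459,-0.964,0.3,0,0,0,0,0,0,0,0,0]' >/dev/null
$c '[0,0,0,0,0,0]' >/dev/null
python3 go.py .442 .2635 .001 85.7
```

```text
t 14.9 pos [0.4399 0.2631 0.0948] psi 85.69 tilt [-0. -0. -1.] q [ 23.  23. -27.  40.  -0. 117.] F [ 0.6 -0.3  0.6] open 0.0849 grip 0.0
turn z -0.0 then shift [0.018 0.07  3.126]
```

```bash
c="python3 -m crank"
$c '[0.018,0.07,0.9,0,0,0,0,0,0.9,0,0,0,0,0,0.8,0,0,0,0,0,0.52,0,0,0,0,0,0,0,0,0]'
$c '[0,0,0,0,0,0,0,0,0,0,0,0,0,0,0,0,0,0,0,0,0,0,0,0,0,0,0,0,0,0]' -1 40 
$c '[0,0,0,0,0,0,0,0,0,0,0,0]'
$c '[0,0,-0.3,0,0,0,0,0,-0.7,0,0,0,0,0,-0.9,0,0,0,0,0,-0.9,0,0,0,0,0,0,0,0,0]'
python3 go.py .6415 -.132 .085 85.7
```

```text
t: 15.52
position: [0.4416, 0.263, 0.0006]
tcp_rot: [[0.076, 0.997, -0.002], [0.997, -0.076, -0.001], [-0.001, -0.002, -1.0]]
ft_force: [-0.0, 0.7, -1.2]
opening: 0.0856
grip_force: 0.0
t: 16.15
position: [0.4427, 0.2639, 0.0029]
tcp_rot: [[0.075, 0.997, 0.002], [0.997, -0.075, 0.0], [0.001, 0.002, -1.0]]
ft_force: [0.4, -0.5, 5.6]
opening: 0.0612
grip_force: 42.8
t: 16.4
position: [0.4428, 0.2639, 0.0029]
tcp_rot: [[0.075, 0.997, 0.002], [0.997, -0.075, 0.001], [0.001, 0.002, -1.0]]
ft_force: [-1.0, -2.5, 6.2]
opening: 0.061
grip_force: 42.8
t: 17.02
position: [0.4437, 0.2646, 0.0881]
tcp_rot: [[0.075, 0.997, 0.005], [0.997, -0.075, 0.002], [0.002, 0.005, -1.0]]
ft_force: [0.7, -0.1, -0.4]
opening: 0.0614
grip_force: 43.6
t 17.02 pos [0.4437 0.2646 0.0881] psi 85.7 tilt [ 0.002  0.005 -1.   ] q [ 23.  23. -28.  39.   0. 117.] F [ 0.7 -0.1 -0.4] open 0.0614 grip 43.56558255851269
turn z -0.0 then shift [-12.688   7.565   0.104]
```

```bash
c="python3 -m crank"
$c '[-0.976,0.582,0,0,0,0,-0.976,0.582,0,0,0,0,-0.976,0.582,0,0,0,0,-0.976,0.582,0,0,0,0,-0.976,0.582,0,0,0,0]' >/dev/null
$c '[-0.976,0.582,0,0,0,0,-0.976,0.582,0,0,0,0,-0.976,0.582,0,0,0,0,-0.976,0.582,0,0,0,0,-0.976,0.582,0,0,0,0]' >/dev/null
$c '[-0.976,0.582,0,0,0,0,-0.976,0.582,0,0,0,0,-0.976,0.582,0,0,0,0,0,0,0,0,0,0,0,0,0,0,0,0]' >/dev/null
python3 go.py .6415 -.132 .012 85.7
python3 - <<'E'
from h import *
p=env.grab_frame('side');a=p['frame'][100:220,200:360]
q=env.grab_frame('top');b=q['frame'][90:210,250:410]
for z in(.009,.048):
  for P in(p,q): print(z,np.round(proj(P,(.6415,-.132,z))))
cv2.imwrite('pics/tape1.png',cv2.resize(np.hstack([a,b])[:,:,::-1],None,fx=2.5,fy=2.5))
E
```

```text
t 18.9 pos [ 0.6385 -0.1323  0.0845] psi 85.7 tilt [ 0.001 -0.002 -1.   ] q [-18.  36.  -5.  49.   0.  76.] F [-0.1  0.6 -0.3] open 0.0609 grip 43.58349250629544
turn z -0.0 then shift [0.016 0.099 2.417]
0.009 [183. 261.]
0.009 [153. 324.]
0.048 [170. 261.]
0.048 [149. 326.]
```

View pics/tape1.png

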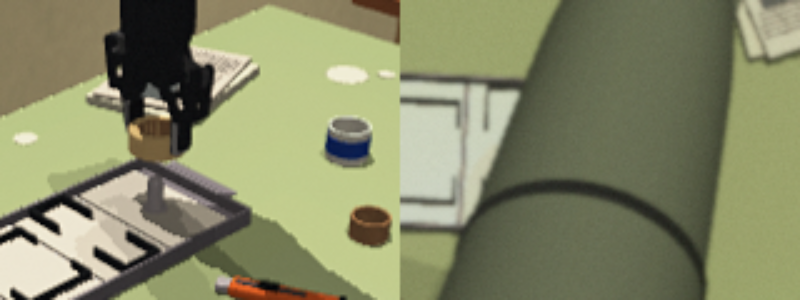

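```bash
c="python3 -m crank"
$c '[0.016,0.09,0.3,0,0,0,0,0,0.3,0,0,0,0,0,0.4,0,0,0]'
$c '[0,0,0.4,0,0,0,0,0,0.4,0,0,0,0,0,0.3,0,0,0,0,0,0.2,0,0,0,0,0,0,0,0,0]'
$c '[0,0,0.05,0,0,0,0,0,0.0,0,0,0]'
```

```text
t: 19.38
position: [0.6421, -0.1323, 0.0547]
tcp_rot: [[0.075, 0.997, -0.0], [0.997, -0.075, 0.0], [0.0, -0.0, -1.0]]
ft_force: [0.5, 0.4, -0.8]
opening: 0.0611
grip_force: 43.6
t: 20.0
position: [0.642, -0.1326, 0.016]
tcp_rot: [[0.075, 0.997, -0.001], [0.997, -0.075, 0.0], [0.0, -0.001, -1.0]]
ft_force: [1.1, -0.1, -0.6]
opening: 0.0611
grip_force: 43.6
t: 20.25
position: [0.6425, -0.1328, 0.0153]
tcp_rot: [[0.075, 0.997, 0.001], [0.997, -0.075, -0.0], [-0.0, 0.001, -1.0]]
ft_force: [-0.2, 0.8, -1.0]
opening: 0.0608
grip_force: 43.6
```

```bash
c="python3 -m crank"
$c '[0,0,0.07,0,0,0,0,0,0.0,0,0,0]'
$c '[0,0,0.04,0,0,0,0,0,0.0,0,0,0]'
$c '[0,0,0.03,0,0,0,0,0,0.0,0,0,0]'
```

```text
t: 20.5
position: [0.6422, -0.1327, 0.0128]
tcp_rot: [[0.075, 0.997, -0.0], [0.997, -0.075, 0.0], [0.0, -0.0, -1.0]]
ft_force: [0.1, -0.2, -0.5]
opening: 0.0611
grip_force: 43.6
t: 20.75
position: [0.6424, -0.1327, 0.012]
tcp_rot: [[0.075, 0.997, 0.0], [0.997, -0.075, -0.0], [-0.0, 0.0, -1.0]]
ft_force: [-0.9, 0.2, 3.0]
opening: 0.0608
grip_force: 43.8
t: 21.0
position: [0.6424, -0.1327, 0.012]
tcp_rot: [[0.075, 0.997, 0.001], [0.997, -0.075, -0.0], [-0.0, 0.001, -1.0]]
ft_force: [-3.0, 1.1, 8.1]
opening: 0.0608
grip_force: 44.3
```

```bash
c="python3 -m crank"
$c '[0,0,0,0,0,0,0,0,0,0,0,0,0,0,0,0,0,0]' 1
$c '[0,0,-0.3,0,0,0,0,0,-0.6,0,0,0,0,0,-0.9,0,0,0,0,0,-0.9,0,0,0,0,0,-0.9,0,0,0]' >/dev/null
$c '[0,-0.4,0,0,0,-1,0,0,0,0,0,-1,0,0,0,0,0,-1,0,0,0,0,0,-1,0,0,0,0,0,-1]' >/dev/null
$c '[0,0,0,0,0,-1,0,0,0,0,0,-1,0,0,0,0,0,-1,0,0,0,0,0,-1,0,0,0,0,0,-1]' >/dev/null
$c '[0,0,0,0,0,-1,0,0,0,0,0,-1,0,0,0,0,0,-1,0,0,0,0,0,-0.47,0,0,0,0,0,0]'
python3 - <<'E'
from fit import *
P={c:env.grab_frame(c) for c in("top","side")}
for c,p in P.items():
    h=cv2.cvtColor(p["frame"],cv2.COLOR_RGB2HSV)
    m=(h[...,0]>3)&(h[...,0]<16)&(h[...,1]>190)&(h[...,2]>90)
    n,l,st,ce=cv2.connectedComponentsWithStats(m.astype(np.uint8)); k=1+st[1:,4].argmax()
    ys,xs=np.nonzero(l==k); W=np.array([at_z(p,(y,x),.010)[:2] for y,x in zip(ys,xs)])
    rc=cv2.minAreaRect((W*1e4).astype(np.float32)); w,V=np.linalg.eigh(np.cov(W.T));e=V[:,1]*np.sign(V[0,1])
    t=(W-W.mean(0))@e
    print(c,len(W),W.mean(0).round(4),"yaw",np.degrees(np.arctan2(e[1],e[0])).round(1),"ext",t.min().round(4),t.max().round(4),rc)
    for d in env.mark_of(p,"cutter")[:2]: print("mark",d["conf"],at_z(p,d["at"],0)[:2].round(4))
    for d in env.masks_of(p,"cutter")[:1]:
        ys,xs=np.nonzero(d["region"]);U=np.array([at_z(p,(y,x),.010)[:2] for y,x in zip(ys,xs)]);t=(U-W.mean(0))@e
        print("mask ext",t.min().round(4),t.max().round(4))
p,q=P["side"],P["top"];a=p['frame'][150:270,220:380];b=q['frame'][150:270,250:410]
a2=p['frame'][130:210,220:300]; 
cv2.imwrite('pics/tape2.png',cv2.resize(np.hstack([a,p['frame'][100:220,200:360],q['frame'][90:210,250:410]])[:,:,::-1],None,fx=1.66,fy=1.66*1.4))
E
```

```text
t: 21.38
position: [0.6421, -0.1326, 0.0105]
tcp_rot: [[0.075, 0.997, -0.0], [0.997, -0.075, 0.0], [0.0, -0.0, -1.0]]
ft_force: [0.0, -0.2, 0.2]
opening: 0.0853
grip_force: 0.0
t: 23.88
position: [0.6308, -0.1319, 0.1202]
tcp_rot: [[-0.931, -0.365, 0.002], [-0.365, 0.931, -0.0], [-0.001, -0.001, -1.0]]
ft_force: [-0.0, 0.4, -0.0]
opening: 0.0855
grip_force: 0.0Traceback (most recent call last):
  File "<stdin>", line 6, in <module>
ValueError: attempt to get argmax of an empty sequence
```

Run:
```python
from fit import *
P={c:env.grab_frame(c) for c in("side","top")}
p,q=P["side"],P["top"]
cv2.imwrite('pics/tape2.png',cv2.resize(np.hstack([p['frame'][100:240,200:360],q['frame'][120:260,240:400]])[:,:,::-1],None,fx=2.5,fy=2.5))
for c,p in P.items():
    h=cv2.cvtColor(p["frame"],cv2.COLOR_RGB2HSV)
    m=((h[...,0]<14)|(h[...,0]>176))&(h[...,1]>170)&(h[...,2]>90); m[:,:250]=0; m[:130]=0; m[260:]=0
    n,l,st,ce=cv2.connectedComponentsWithStats(cv2.morphologyEx(m.astype(np.uint8),cv2.MORPH_CLOSE,np.ones((5,5))))
    if n<2: print("none",c); continue
    k=1+st[1:,4].argmax()
    ys,xs=np.nonzero(l==k); W=np.array([at_z(p,(y,x),.010)[:2] for y,x in zip(ys,xs)])
    w,V=np.linalg.eigh(np.cov(W.T));e=V[:,1]*np.sign(V[0,1])
    t=(W-W.mean(0))@e
    print(c,len(W),W.mean(0).round(4),"yaw",np.degrees(np.arctan2(e[1],e[0])).round(1),"ext",t.min().round(4),t.max().round(4))
    for d in env.mark_of(p,"cutter")[:2]: print("mark",d["conf"],at_z(p,d["at"],0)[:2].round(4))
    for d in env.masks_of(p,"cutter")[:1]:
        ys,xs=np.nonzero(d["region"]);U=np.array([at_z(p,(y,x),.010)[:2] for y,x in zip(ys,xs)]);t=(U-W.mean(0))@e
        print("mask ext",t.min().round(4),t.max().round(4))
```

```text
side 322 [ 0.43  -0.091] yaw 22.6 ext -0.0565 0.0585
mark 0.55 [ 0.4511 -0.0949]
mask ext -0.0565 0.0737
none top
```

View pics/tape2.png

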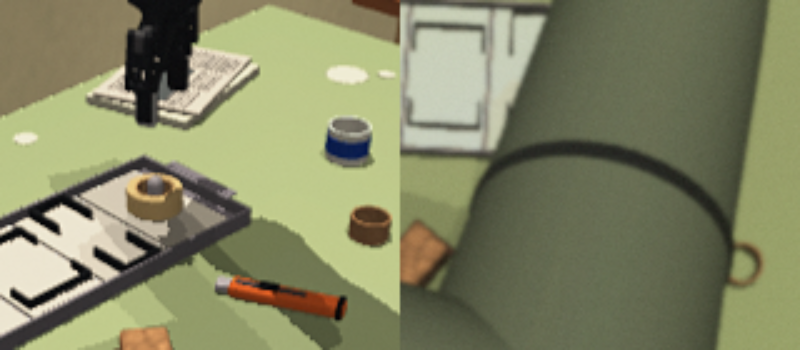

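The tape lies flat over the spindle (side px ~ (178,262)). Cutter next.

```bash
c="python3 -m crank"
$c '[0,0,0,0,0,-0.13]' 0.3
python3 go.py .439 -.089 .10 202.5
```

```text
t: 24.3
position: [0.6303, -0.1318, 0.1188]
tcp_rot: [[-0.923, -0.385, -0.0], [-0.385, 0.923, 0.0], [0.0, 0.0, -1.0]]
ft_force: [-0.1, 0.2, 0.0]
opening: 0.0702
grip_force: 0.0
t 24.3 pos [ 0.6303 -0.1318  0.1188] psi -157.38 tilt [ 0.  0. -1.] q [-18.  33.  -5.  52.   0. -41.] F [-0.1  0.2  0. ] open 0.0702 grip 0.0
turn z 0.01 then shift [5.345 3.757 0.626]
```

```bash
c="python3 -m crank"
$c '[0.89,0.626,0.1,0,0,0,0.89,0.626,0.1,0,0,0,0.89,0.626,0.1,0,0,0,0.89,0.626,0.1,0,0,0,0.89,0.626,0.1,0,0,0]' >/dev/null
$c '[0.89,0.626,0.1,0,0,0,0,0,0,0,0,0,0,0,0,0,0,0]'
python3 go.py .439 -.089 .002 202.5
python3 - <<'E'
from h import *
p=env.grab_frame('side');save(p,'cut1.png',(150,270,240,380),4)
print([ (n,np.round(proj(p,X))) for n,X in dict(c=(.439,-.089,.014),nose=(.439+.06,-.089+.0249,.008),tail=(.439-.06,-.089-.0249,.01)).items()])
E
```

```text
t: 25.3
position: [0.4404, -0.0897, 0.1013]
tcp_rot: [[-0.923, -0.384, 0.002], [-0.384, 0.923, -0.001], [-0.001, -0.001, -1.0]]
ft_force: [0.7, 0.0, 0.8]
opening: 0.0556
grip_force: 0.0
t 25.3 pos [ 0.4404 -0.0897  0.1013] psi -157.42 tilt [-0.001 -0.001 -1.   ] q [-21.  16. -36.  37.   0. -44.] F [0.7 0.  0.8] open 0.0556 grip 0.0
turn z 0.01 then shift [0.033 0.039 3.309]
[('c', array([216., 311.])), ('nose', array([213., 285.])), ('tail', array([223., 337.]))]
```

View pics/cut1.png

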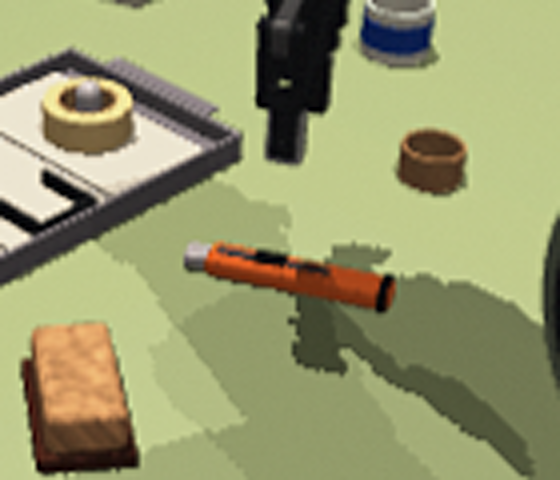

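Run:
```python
from h import *
p=env.grab_frame('side')
for z in(.005,.008):
  a=at_z(p,(150+257/4,240+186/4),z);b=at_z(p,(150+293/4,240+394/4),z);d=a-b
  print(z,a.round(4),b.round(4),np.linalg.norm(d).round(4),np.degrees(np.arctan2(d[1],d[0])).round(1),((a+b)/2).round(4))
```

```text
0.005 [ 0.4971 -0.0659  0.005 ] [ 0.3803 -0.1215  0.005 ] 0.1294 25.4 [ 0.4387 -0.0937  0.005 ]
0.008 [ 0.4944 -0.0625  0.008 ] [ 0.3781 -0.1178  0.008 ] 0.1287 25.4 [ 0.4363 -0.0901  0.008 ]
```

```bash
c="python3 -m crank"
$c '[0,0,0,0,0,-0.22,0.09,0,0.9,0,0,0,0,0,0.9,0,0,0,0,0,0.9,0,0,0,0,0,0.58,0,0,0]'
$c '[0,0,0,0,0,0,0,0,0,0,0,0,0,0,0,0,0,0,0,0,0,0,0,0,0,0,0,0,0,0]' -1 40 
$c '[0,0,0,0,0,0,0,0,0,0,0,0]'
$c '[0,0,-0.3,0,0,0,0,0,-0.7,0,0,0,0,0,-0.9,0,0,0,0,0,-0.9,0,0,0,0,0,0,0,0,0]'
python3 go.py .6468 -.0422 .085 175.7
python3 -c "
from h import *
p=env.grab_frame('side');save(p,'cut2.png',(150,270,240,380),4)"
```

```text
t: 26.02
position: [0.4366, -0.0903, 0.0011]
tcp_rot: [[-0.91, -0.415, -0.001], [-0.415, 0.91, 0.0], [0.001, 0.001, -1.0]]
ft_force: [-0.4, -0.0, 0.6]
opening: 0.0557
grip_force: 0.0
t: 26.65
position: [0.4371, -0.0905, 0.0029]
tcp_rot: [[-0.91, -0.414, 0.001], [-0.414, 0.91, -0.0], [-0.001, -0.001, -1.0]]
ft_force: [-0.3, -0.4, 3.2]
opening: 0.0209
grip_force: 40.5
t: 26.9
position: [0.4371, -0.0905, 0.0029]
tcp_rot: [[-0.91, -0.414, 0.001], [-0.414, 0.91, -0.0], [-0.001, -0.001, -1.0]]
ft_force: [-0.0, 1.2, 5.3]
opening: 0.0208
grip_force: 40.7
t: 27.52
position: [0.4382, -0.0909, 0.0883]
tcp_rot: [[-0.91, -0.414, 0.004], [-0.414, 0.91, -0.001], [-0.003, -0.003, -1.0]]
ft_force: [-0.2, -0.2, 0.1]
opening: 0.0207
grip_force: 40.0
t 27.52 pos [ 0.4382 -0.0909  0.0883] psi -155.53 tilt [-0.003 -0.003 -1.   ] q [-21.  17. -37.  35.   0. -46.] F [-0.2 -0.2  0.1] open 0.0207 grip 40.032559633255005
turn z 3.35 then shift [-6.814  2.14   0.111]
```

View pics/cut2.png

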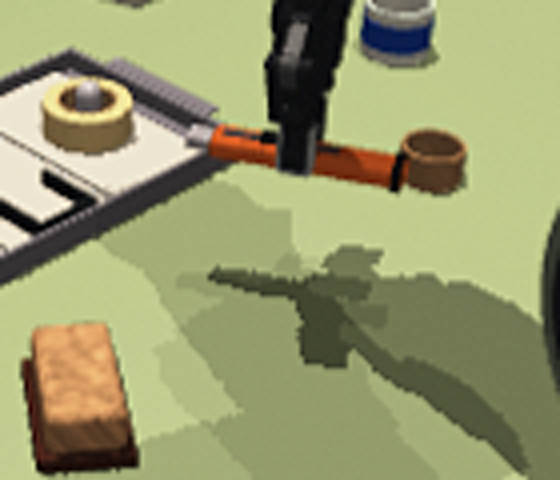

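```bash
c="python3 -m crank"
$c '[0,0,0,0,0,0.84,0,0,0,0,0,0.84,0,0,0,0,0,0.84,0,0,0,0,0,0.83]' >/dev/null
$c '[-0.852,0.268,0,0,0,0,-0.852,0.268,0,0,0,0,-0.852,0.268,0,0,0,0,-0.852,0.268,0,0,0,0,-0.852,0.268,0,0,0,0]' >/dev/null
$c '[-0.852,0.268,0,0,0,0,-0.852,0.268,0,0,0,0,-0.852,0.268,0,0,0,0,0,0,0,0,0,0,0,0,0,0,0,0]' >/dev/null
python3 go.py .6472 -.0424 .03 175.7
python3 - <<'E'
from h import *
p=env.grab_frame('side');a=p['frame'][120:260,160:320].copy()
cv2.imwrite('pics/cut3.png',cv2.resize(a[:,:,::-1],None,fx=4,fy=4))
R=lambda x,y:(.650+x*np.cos(-.075)-y*np.sin(-.075),.0027+x*np.sin(-.075)+y*np.cos(-.075))
for x,y,z in((-.077,-.069,.021),(-.077,-.021,.021),(.077,-.069,.021),(.077,-.021,.021)):
  r,c=proj(p,(*R(x,y),z));print(x,y,round((r-120)*4),round((c-160)*4))
E
```

```text
t 29.32 pos [ 0.6436 -0.0416  0.085 ] psi 175.67 tilt [ 0.003  0.    -1.   ] q [-10.  36.  -6.  48.  -0.  -6.] F [-0.6  0.7 -0.2] open 0.0211 grip 40.027477741241455
turn z -0.0 then shift [-0.12  -0.019  1.832]
-0.077 -0.069 317 415
-0.077 -0.021 345 358
0.077 -0.069 228 258
0.077 -0.021 252 203
```

View pics/cut3.png

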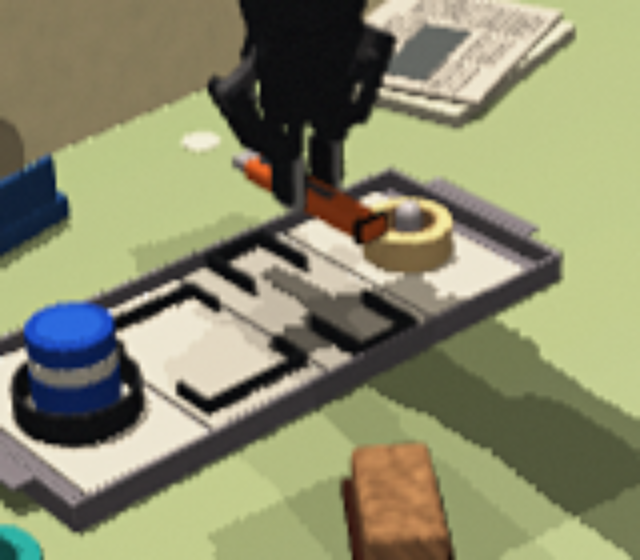

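```bash
c="python3 -m crank"
$c '[-0.06,0,0.4,0,0,0,0,0,0.5,0,0,0,0,0,0.5,0,0,0,0,0,0.5,0,0,0,0,0,0.3,0,0,0]'
$c '[0,0,0.1,0,0,0,0,0,0.0,0,0,0]'
$c '[0,0,0.06,0,0,0,0,0,0.0,0,0,0]'
```

```text
t: 30.0
position: [0.6464, -0.0416, 0.0188]
tcp_rot: [[-0.997, 0.075, -0.002], [0.075, 0.997, 0.0], [0.002, 0.0, -1.0]]
ft_force: [0.4, 0.1, -0.8]
opening: 0.0212
grip_force: 40.0
t: 30.25
position: [0.6473, -0.0418, 0.0174]
tcp_rot: [[-0.997, 0.075, 0.0], [0.075, 0.997, -0.0], [-0.0, -0.0, -1.0]]
ft_force: [0.0, 0.4, -0.9]
opening: 0.0202
grip_force: 40.0
t: 30.5
position: [0.6475, -0.0418, 0.0159]
tcp_rot: [[-0.997, 0.075, 0.001], [0.075, 0.997, -0.0], [-0.001, -0.0, -1.0]]
ft_force: [-0.1, -0.1, -1.3]
opening: 0.0206
grip_force: 40.0
```

```bash
c="python3 -m crank"
$c '[0,0,0.09,0,0,0,0,0,0.0,0,0,0]'
$c '[0,0,0.04,0,0,0,0,0,0.0,0,0,0]'
$c '[0,0,0.03,0,0,0,0,0,0.0,0,0,0]'
```

```text
t: 30.75
position: [0.647, -0.0417, 0.0127]
tcp_rot: [[-0.997, 0.075, -0.0], [0.075, 0.997, 0.0], [0.0, 0.0, -1.0]]
ft_force: [0.0, -0.8, -1.0]
opening: 0.0209
grip_force: 40.0
t: 31.0
position: [0.6473, -0.0418, 0.0119]
tcp_rot: [[-0.997, 0.075, 0.0], [0.075, 0.997, -0.0], [-0.0, -0.0, -1.0]]
ft_force: [-1.2, 1.2, 0.9]
opening: 0.021
grip_force: 40.2
t: 31.25
position: [0.6473, -0.0418, 0.0119]
tcp_rot: [[-0.997, 0.075, 0.0], [0.075, 0.997, -0.0], [-0.0, -0.0, -1.0]]
ft_force: [-2.5, 0.6, 8.3]
opening: 0.0208
grip_force: 41.0
```

```bash
c="python3 -m crank"
$c '[0,0,0,0,0,0,0,0,0,0,0,0,0,0,0,0,0,0]' 0
$c '[0,0,-0.3,0,0,0,0,0,-0.6,0,0,0,0,0,-0.9,0,0,0,0,0,-0.9,0,0,0,0,0,-0.6,0,0,0]' >/dev/null
$c '[0,0,0,0,0,0.85,0,0,0,0,0,0.85,0,0,0,0,0,0.85,0,0,0,0,0,0.85,0,0,0,0,0,0.84]' 1
python3 go.py .447 .0895 .10 139.3
```

```text
t: 31.62
position: [0.6471, -0.0418, 0.0105]
tcp_rot: [[-0.997, 0.075, -0.0], [0.075, 0.997, 0.0], [0.0, 0.0, -1.0]]
ft_force: [-0.5, 0.0, -0.9]
opening: 0.043
grip_force: 0.0
t: 32.88
position: [0.6472, -0.0418, 0.1104]
tcp_rot: [[-0.755, 0.656, 0.0], [0.656, 0.755, -0.0], [-0.0, 0.0, -1.0]]
ft_force: [0.4, 0.4, -0.3]
opening: 0.0851
grip_force: 0.0
t 32.88 pos [ 0.6472 -0.0418  0.1104] psi 138.99 tilt [-0.  0. -1.] q [-10.  34.  -4.  51.   0.  31.] F [ 0.4  0.4 -0.3] open 0.0851 grip 0.0
turn z -0.04 then shift [ 7.914 -1.034  0.347]
```

```bash
c="python3 -m crank"
$c '[0.879,-0.115,0,0,0,-0.04,0.879,-0.115,0,0,0,0,0.879,-0.115,0,0,0,0,0.879,-0.115,0,0,0,0,0.879,-0.115,0,0,0,0]' >/dev/null
$c '[0.879,-0.115,0,0,0,0,0.879,-0.115,0,0,0,0,0.879,-0.115,0,0,0,0,0.879,-0.115,0,0,0,0,0,0,0,0,0,0]' >/dev/null
$c '[0,0,0,0,0,0]' >/dev/null
python3 go.py .447 .0895 .015 139.3
python3 - <<'E'
from fit import *
p=env.grab_frame('side')
t=region(p,"sanding_block",(.447,.0895,.02))
if t is not None: print(fit([(p,MOD["sanding_block"],t)],(.447,.0895,-.7)))
a=p['frame'][170:290,200:320];b=p['frame'][120:240,180:300]
cv2.imwrite('pics/blk1.png',cv2.resize(np.hstack([a,b])[:,:,::-1],None,fx=3.3,fy=3.3))
E
```

```text
t 34.25 pos [0.4478 0.0884 0.1104] psi 139.58 tilt [-0.002  0.001 -1.   ] q [  2.  16. -35.  39.  -0.  42.] F [-0.  -0.5  0.1] open 0.0855 grip 0.0
turn z 0.03 then shift [0.043 0.011 3.181]
(array([ 0.44750583,  0.08775919, -0.7407658 ]), np.float64(0.9410681399631676))
```

View pics/blk1.png

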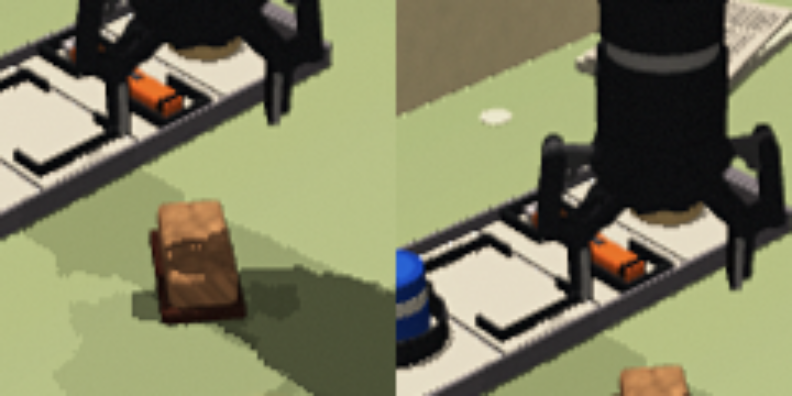

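The cutter lies in the trough. The block fit agrees with the earlier one, so I grasp the cork grip above the sole.

```bash
c="python3 -m crank"
$c '[0.02,0,0.9,0,0,0.06,0,0,0.9,0,0,0,0,0,0.9,0,0,0,0,0,0.58,0,0,0,0,0,0,0,0,0]'
$c '[0,0,0,0,0,0,0,0,0,0,0,0,0,0,0,0,0,0,0,0,0,0,0,0,0,0,0,0,0,0]' -1 40 
$c '[0,0,0,0,0,0,0,0,0,0,0,0]'
$c '[0,0,-0.3,0,0,0,0,0,-0.7,0,0,0,0,0,-0.9,0,0,0,0,0,-0.9,0,0,0,0,0,0,0,0,0]'
python3 go.py .6534 .0476 .09 175.7
```

```text
t: 34.98
position: [0.4455, 0.0885, 0.0103]
tcp_rot: [[-0.755, 0.656, -0.003], [0.656, 0.755, -0.0], [0.002, -0.002, -1.0]]
ft_force: [0.2, -0.8, 0.6]
opening: 0.0857
grip_force: 0.0
t: 35.6
position: [0.447, 0.089, 0.0124]
tcp_rot: [[-0.755, 0.655, 0.002], [0.655, 0.755, -0.0], [-0.002, 0.001, -1.0]]
ft_force: [-0.5, 0.4, 5.0]
opening: 0.0434
grip_force: 41.4
t: 35.85
position: [0.447, 0.089, 0.0123]
tcp_rot: [[-0.755, 0.655, 0.002], [0.655, 0.755, -0.0], [-0.002, 0.001, -1.0]]
ft_force: [-0.3, 0.2, 6.9]
opening: 0.0433
grip_force: 41.4
t: 36.48
position: [0.4476, 0.0891, 0.0975]
tcp_rot: [[-0.755, 0.655, 0.004], [0.655, 0.756, 0.0], [-0.003, 0.003, -1.0]]
ft_force: [0.9, 0.4, -0.6]
opening: 0.0434
grip_force: 40.9
t 36.48 pos [0.4476 0.0891 0.0975] psi 139.07 tilt [-0.003  0.003 -1.   ] q [  2.  17. -36.  37.   0.  43.] F [ 0.9  0.4 -0.6] open 0.0434 grip 40.89229166507721
turn z -4.26 then shift [-6.943 -0.866  0.249]
```

```bash
c="python3 -m crank"
$c '[0,0,0,0,0,-0.85,0,0,0,0,0,-0.85,0,0,0,0,0,-0.85,0,0,0,0,0,-0.85,0,0,0,0,0,-0.86]' >/dev/null
$c '[-0.878,-0.108,0,0,0,0,-0.878,-0.108,0,0,0,0,-0.878,-0.108,0,0,0,0,-0.878,-0.108,0,0,0,0,-0.878,-0.108,0,0,0,0]' >/dev/null
$c '[-0.878,-0.108,0,0,0,0,-0.878,-0.108,0,0,0,0,-0.878,-0.108,0,0,0,0,0,0,0,0,0,0,0,0,0,0,0,0]' >/dev/null
python3 go.py .6534 .0476 .022 175.7
python3 - <<'E'
from h import *
p=env.grab_frame('side');save(p,'blk2.png',(120,260,140,300),4)
E
```

```text
t 38.35 pos [0.6525 0.0475 0.0942] psi 175.68 tilt [ 0.003  0.    -1.   ] q [-2. 36. -4. 50.  0.  2.] F [-0.6  0.9 -0.5] open 0.043 grip 40.83680033683777
turn z -0.0 then shift [-0.028  0.006  2.408]
```

View pics/blk2.png

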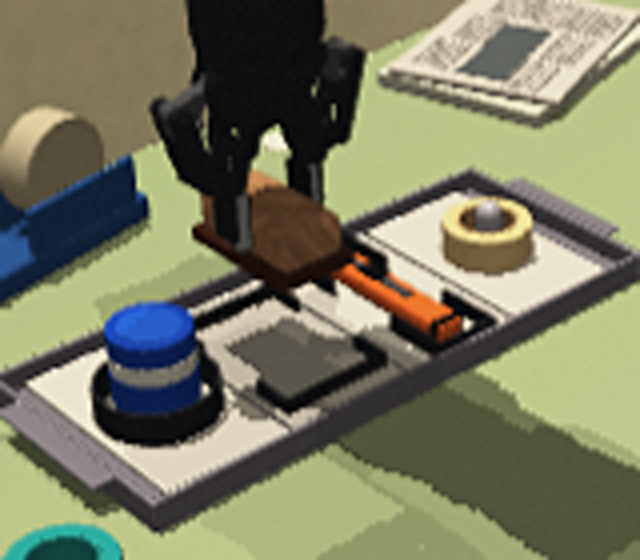

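```bash
c="python3 -m crank"
$c '[0,0,0.4,0,0,0,0,0,0.5,0,0,0,0,0,0.5,0,0,0,0,0,0.5,0,0,0,0,0,0.3,0,0,0]'
$c '[0,0,0.08,0,0,0,0,0,0.0,0,0,0]'
$c '[0,0,0.04,0,0,0,0,0,0.0,0,0,0]'
```

```text
t: 39.02
position: [0.6534, 0.0473, 0.0277]
tcp_rot: [[-0.997, 0.075, -0.002], [0.075, 0.997, 0.0], [0.002, -0.0, -1.0]]
ft_force: [0.3, -0.5, -0.8]
opening: 0.0434
grip_force: 40.8
t: 39.28
position: [0.6544, 0.0472, 0.0271]
tcp_rot: [[-0.997, 0.075, 0.0], [0.075, 0.997, -0.0], [-0.0, 0.0, -1.0]]
ft_force: [-0.1, -0.6, -0.8]
opening: 0.0432
grip_force: 40.8
t: 39.52
position: [0.6545, 0.0472, 0.0262]
tcp_rot: [[-0.997, 0.075, 0.001], [0.075, 0.997, -0.0], [-0.001, 0.0, -1.0]]
ft_force: [0.2, 0.4, -1.2]
opening: 0.0431
grip_force: 40.8
```

```bash
c="python3 -m crank"
$c '[0,0,0.1,0,0,0,0,0,0.0,0,0,0]'
$c '[0,0,0.04,0,0,0,0,0,0.0,0,0,0]'
$c '[0,0,0.03,0,0,0,0,0,0.0,0,0,0]'
```

```text
t: 39.78
position: [0.6539, 0.0473, 0.0225]
tcp_rot: [[-0.997, 0.075, -0.0], [0.075, 0.997, -0.0], [0.0, -0.0, -1.0]]
ft_force: [-0.2, -0.1, -0.0]
opening: 0.0433
grip_force: 40.8
t: 40.02
position: [0.6542, 0.0473, 0.0216]
tcp_rot: [[-0.997, 0.075, 0.0], [0.075, 0.997, -0.0], [-0.0, -0.0, -1.0]]
ft_force: [-0.5, 0.0, -1.3]
opening: 0.0433
grip_force: 40.9
t: 40.28
position: [0.6542, 0.0472, 0.0214]
tcp_rot: [[-0.997, 0.075, 0.0], [0.075, 0.997, 0.0], [-0.0, 0.0, -1.0]]
ft_force: [-2.7, -0.4, 3.9]
opening: 0.0433
grip_force: 41.4
```

```bash
c="python3 -m crank"
$c '[0,0,0.03,0,0,0,0,0,0,0,0,0]'
$c '[0,0,0,0,0,0,0,0,0,0,0,0,0,0,0,0,0,0]' 0.35
$c '[0,0,-0.3,0,0,0,0,0,-0.6,0,0,0,0,0,-0.9,0,0,0,0,0,-0.9,0,0,0,0,0,-0.9,0,0,0]' >/dev/null
$c '[0,0,-0.9,0,0,0,0.9,0,-0.6,0,0,0,1,0,0,0,0,0,1,0,0,0,0,1,0,0,0,0,0]' >/dev/null
$c '[1,0,-0.8,0,0,0,1,0,-0.8,0,0,0,1,0,0,0,0,0,1,0,0,0,0,0,0,0,0,0,0,0]'
python3 -c "
from h import *
p=env.grab_frame('side');q=env.grab_frame('top')
cv2.imwrite('pics/end.png',cv2.resize(np.hstack([p['frame'][130:270,140:300],q['frame'][90:230,190:350]])[:,:,::-1],None,fx=2.5,fy=2.5))"
```

```text
t: 40.52
position: [0.6543, 0.0472, 0.0214]
tcp_rot: [[-0.997, 0.075, 0.001], [0.075, 0.997, -0.0], [-0.001, 0.0, -1.0]]
ft_force: [-3.0, -0.0, 9.9]
opening: 0.0431
grip_force: 42.2
t: 40.9
position: [0.6541, 0.0473, 0.0194]
tcp_rot: [[-0.997, 0.075, -0.0], [0.075, 0.997, 0.0], [0.0, 0.0, -1.0]]
ft_force: [-0.5, -0.6, 0.0]
opening: 0.0577
grip_force: 0.0
t: 42.15
position: [0.533, 0.0566, 0.1774]
tcp_rot: [[-0.997, 0.075, 0.001], [0.075, 0.997, 0.0], [-0.001, 0.0, -1.0]]
ft_force: [1.3, -0.1, 0.2]
opening: 0.058
grip_force: 0.0$: bad value
```

View pics/end.png

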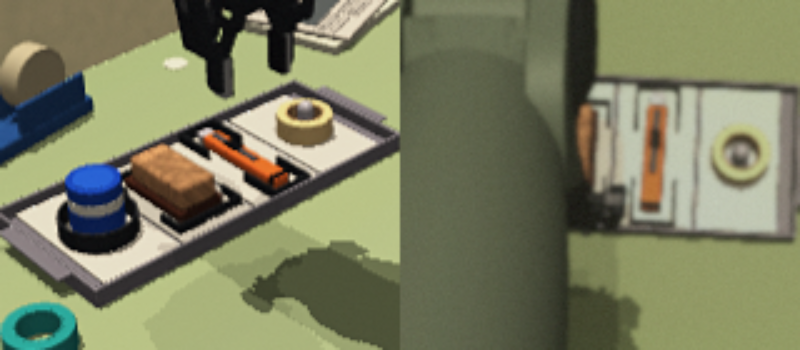

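All four items are seated: the jar at crop px (95,205), the block at (172,180), the cutter at (243,158) and the tape at (305,122). The gripper is clear. Handing in.

```bash
python3 -c "
from bench import env
print(env.sign_off())"
```

```text
the job is handed in; nothing more can be done
None
```

The job is handed in at about 42 s on the clock. The last pictures show the lidded jar in its cup, the cream tape over the spindle, the cutter in its trough and the sanding block cork side up in its bay. They were set down in the order asked, and the arm never went to the empty jar or the bare core.

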